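# Clear the prep board and set out the loaf tins

## Task

Get this kitchen station ready for the next batch: first, using the scraper and never your fingers on the food, scrape every squash offcut off the prep board into its scrap tray, and stand the scraper back upright in the middle of its blue mat. Then take all the brown loaf tins out of the dark caddies in which they are nested and set each one upright on a cork trivet of its own, centred and square so that no edge overhangs. Leave the jars, crockery and other things where they are.

Things in the scene. Friction and masses are not known exactly. Their poses are not given: they have to be found in the camera images.
- board: Fixed pale-wood prep board with a steel scrap tray docked on its +y end; 224 x 237 mm of wood. Origin on the counter. Wood top at z = 36 mm, clear working area x -100..+100, y -135..+90; brown lips 12 mm high along both x sides and the -y end; the +y end (y = +90) is open and drops straight into the tray. Tray inside: x -108..+108, y +90..+206, floor at z = 4 mm, outer walls to z = 52 mm.
- caddy: Fixed dark steel base 120 x 86 x 12 mm with a dark tin-shaped holder, part of it, that carries the nested pile. Origin: centre of its underside; holder and tins share its x and y directions. The lowest tin's foot is at z = 20 mm, each further one 20.5 mm higher; the holder's rim is at z = 47.5 mm. The lowest tin wedges in and clings: roughly 3 to 15 N straight up breaks it loose.
- mat: Fixed thin blue mat 140 (x) x 75 (y) x 3 mm on which the scraper stands, its length along the mat's x. Origin centre of the underside.
- scraper: Loose scraper block standing upright, 65 mm high, about 0.14 kg: white foot 110 (x) x 44 (y) mm up to z = 22 mm whose long faces push the offcuts, red grip 76 (x) x 24 (y) mm from z = 22 to 65 mm. Origin centre of the underside.
- caddy2: Second fixed caddy, identical to the first; it carries one tin or none, at the same heights.
- tin1: Loose brown mini loaf tin, 0.1 kg, tapered: foot 78 (x) x 37 (y) mm, rim 100 (x) x 62 (y) mm, 50 mm high. Origin: centre of the foot's underside, z up. Upright rim band from z = 29.5 to 50 mm: grip it across y (62 mm). Nested tins fit closely and bind unless pulled straight up; the next tin's rim is 20.5 mm below this one's. Bottom of the pile in caddy.
- trivet1: Fixed cork trivet 124 (x) x 86 (y) x 12 mm, for one tin with its length along the trivet's x. Origin centre of the underside, cork top at z = 12 mm.
- tin2: Loose brown mini loaf tin, 0.1 kg, tapered: foot 78 (x) x 37 (y) mm, rim 100 (x) x 62 (y) mm, 50 mm high. Origin: centre of the foot's underside, z up. Upright rim band from z = 29.5 to 50 mm: grip it across y (62 mm). Nested tins fit closely and bind unless pulled straight up; the next tin's rim is 20.5 mm below this one's. Nested in tin1.
- trivet2: Fixed cork trivet 124 (x) x 86 (y) x 12 mm, for one tin with its length along the trivet's x. Origin centre of the underside, cork top at z = 12 mm.
- tin3: Loose brown mini loaf tin, 0.1 kg, tapered: foot 78 (x) x 37 (y) mm, rim 100 (x) x 62 (y) mm, 50 mm high. Origin: centre of the foot's underside, z up. Upright rim band from z = 29.5 to 50 mm: grip it across y (62 mm). Nested tins fit closely and bind unless pulled straight up; the next tin's rim is 20.5 mm below this one's. Nested in tin2; may be absent.
- trivet3: Fixed cork trivet 124 (x) x 86 (y) x 12 mm, for one tin with its length along the trivet's x. Origin centre of the underside, cork top at z = 12 mm.
- tin4: Loose brown mini loaf tin, 0.1 kg, tapered: foot 78 (x) x 37 (y) mm, rim 100 (x) x 62 (y) mm, 50 mm high. Origin: centre of the foot's underside, z up. Upright rim band from z = 29.5 to 50 mm: grip it across y (62 mm). Nested tins fit closely and bind unless pulled straight up; the next tin's rim is 20.5 mm below this one's. Alone in caddy2; may be absent.
- trivet4: Fixed cork trivet 124 (x) x 86 (y) x 12 mm, for one tin with its length along the trivet's x. Origin centre of the underside, cork top at z = 12 mm.
- chip1: Loose offcut of orange squash, block 26 (x) x 18 (y) x 14 mm with a green skin side, 12 g, lying on the board. Origin centre of the underside as first laid. May be absent.
- chip2: Loose offcut of orange squash, block 26 (x) x 18 (y) x 14 mm with a green skin side, 12 g, lying on the board. Origin centre of the underside as first laid. May be absent.
- chip3: Loose offcut of orange squash, block 26 (x) x 18 (y) x 14 mm with a green skin side, 12 g, lying on the board. Origin centre of the underside as first laid. May be absent.
- chip4: Loose offcut of orange squash, block 26 (x) x 18 (y) x 14 mm with a green skin side, 12 g, lying on the board. Origin centre of the underside as first laid. May be absent.
- chip5: Loose offcut of orange squash, block 26 (x) x 18 (y) x 14 mm with a green skin side, 12 g, lying on the board. Origin centre of the underside as first laid. May be absent.
- jar: Bystander, loose, leave alone: amber glass jar with brass lid, 48 mm across, 70 mm high. Origin centre of the underside.
- squash: Bystander, loose, leave alone: small orange squash, 84 mm across, 72 mm high. Origin centre of the underside.
- can: Bystander, loose, leave alone: green-labelled can, 60 mm across, 90 mm high. Origin centre of the underside.
- salt: Bystander, loose, leave alone: clear salt jar, 40 mm across, 75 mm high. Origin centre of the underside.

How it is judged:
By the outcome, as a careful person would: the job done as asked, in the order asked, and still so for the second after the job is handed in, with the robot touching nothing.
Of tin3, tin4 only 1 to 2 are there at a start; the rules pass over those that are not, and their reading is None.
Of chip1, chip2, chip3, chip4, chip5 only 3 to 5 are there at a start; the rules pass over those that are not, and their reading is None.
At some moment in a run one of scraper, chip1, chip2, chip3, chip4, chip5 may be knocked a few centimetres aside while the robot is not near it.
Once in a run the grip may slacken for a moment while it holds something.
It also fails if it takes over 200 s, if anything falls off the work surface, if the arm or the gripper's body presses on something with over 40 N, if the wrist force passes 120 N, or if a joint passes its speed limit or range.

## Robot

A 6-joint arm with a two-finger parallel gripper is mounted at the origin on the work surface. World frame = base frame: x ahead of the robot, y to its left, z up, the work surface at z = 0. Lengths are in m, angles in rad, forces in N, time in s.
With the tool pointing down it reaches from about 0.325 to 0.925 m from the base axis. Payload 3.1 kg.
Tool frame: the origin (TCP) lies on the centre line of the jaws, within the pads' length; the fingertips stand 22 mm ahead of it and the grasp point (between the pads) lies 3 mm ahead of it; z points along the fingers, y is the line along which they close (so a half turn about z gives the same grasp; the last joint's range is limited). The gripper opens to 85 mm and grips with 20 to 120 N. Pads are 22 mm wide; open, the fingers measure 114 mm over their backs; the gripper's body (76 mm by 85 mm) begins 54 mm behind the grasp point. The pads swing forward as they close: fully open they stand 13 mm farther back than shut.
Start: joints at [-1.216, 0.217, 1.613, -0, 1.311, -0.112], TCP at [0.281, -0.558, 0.253] pointing down, gripper open.
Joint ranges: [-2.75, 2.75], [-0.78, 2.1], [0.31, 2.55], [-1.13, 4.27], [0.13, 2.63], [-2.58, 2.58]. Speed limits (rad/s): [2.79, 2.79, 3.14, 3.14, 3.14, 3.14].

## Interface

Orientations are given as a 3x3 rotation matrix whose columns are the frame's x, y, z axes.
In Python, from plant import manip, capture, calibration, workorder, nets gives the robot as it stands.
- The arm moves only by the tool step_arm, never from a script. Its argument "series" is text: rows parted by semicolons, each of 7 numbers parted by spaces: the turn, a rotation vector about the world's x, y, z in rad, then the shift along the world's x, y, z in m, then the opening in per cent of the stroke, from 0 (shut) to 100 (fully open). In form: wx wy wz x y z hand; .... A call has 1 to 10 rows; each row is the pose to reach, as a shift and turn from the pose commanded when the call began; what a row does not reach only later rows make up. A row lasts 1/10 s, in which the tool goes at most 50 mm and 8.59 degrees, less where a joint would pass 70% of its speed; a pose out of reach is approached as far as the arm can. A call with a gripper value outside its range is refused whole. The fingers move at their own pace and stop on an object; "squeeze" is the grip in N (left out, the last holds). Time passes only in rows, so rows that repeat a pose let the fingers close. It gives the time, the measured TCP pose, the force, the opening and the grip force at its end, in the units of the state.
- manip.get_state(): the state, without advancing time (a new reading comes with each control period).
- capture(name): name is "scene" or "top" or "wrist"; returns the picture (420x560x3 uint8, blue, green, red); there is no depth.
- calibration(name): a dict with "vfov" (degrees; the focal length in pixels is half the picture's height over the tangent of half this angle, whatever the lens; pixels are square), "cx", "cy" (the principal point, pixels), "extrinsics" (4x4, takes a point from world to camera coordinates). Camera axes: x right, y up, looking along -z (the intrinsics and any distortion apply to the point x, -y, -z); pixel columns grow to the right and rows downward; lengths in m; the calibration is good to about 2 mm. The wrist camera is an equidistant fisheye: a pixel r from the principal point sees the ray r / f radians off the axis. A picture is of the moment at which its call begins: read the wrist's pose just before it. calibration takes no time and is no camera call; for the wrist camera it gives the pose at the moment of the call.
- workorder.sign_off(): hands the job in; it is judged then, once.
Trained networks look in the newest picture that a camera, given by its name, has taken for a name from the list of things; names that differ only in an ending like _2 or _b are one class to them, and where a whole thing is asked for, a point or a joint stands for the part that bears it (a point fixed in the world has none). Each returns a list of dicts, best first, with "confidence" (0 to 1); they miss things now and then, are a little off and sometimes report something else, mostly with a low value. They report only what shows in the picture. A call takes as long as a camera call.
- nets.search_frame(query, camera): "centre" ([column, row] in pixels, amid what is visible of it).
- nets.masks_of(query, camera): "pixels" (420x560 bool, what is visible of it) and "centre" ([column, row] in pixels, amid what is visible of it).
The state is a dict: "clock": time; "joint_pos": joint angles; "joint_vel": joint speeds; "joint_efforts": joint torques, N m; "position": TCP position; "tool_rot": TCP orientation; "force": force on the tool from outside, world axes, zero at the start; "torque": the same for the moment, N m; "width": finger opening in m; "grasp_force": force on a finger pad.
Only numpy, scipy, OpenCV 4.12 (cv2) and the standard library are available. Lean on these libraries where they do the work, as an engineer would, in place of code of your own. Each camera call takes 0.05 s, during which the arm holds its last target. There are 200 camera calls.

## Working session

There is one attempt and no reset: what is moved stays moved. The work goes in short steps, Python scripts to look and compute and a tool call to move; the robot and the scene stay as the last step left them, time stands still between calls to the robot, and variables do not carry over. Pictures are saved under pics/ and viewed, at most 14 in all, crops included, and the job is handed in when it is done.

Besides the shell and the picture viewer there is one more tool, called after ">>>" as name(argument=value, ...), one argument or row to a line, values as JSON. step_arm: Moves the arm, as the interface text tells. Its arguments: {"type":"object","properties":{"series":{"type":"string"},"squeeze":{"type":"number"}},"required":["series"]}

```bash
ls; mkdir -p pics
python3 - <<'E'
from plant import manip,capture,calibration
import cv2
for n in("scene","top"):
    cv2.imwrite(f"pics/{n}0.png",capture(n)); print(n,calibration(n))
s=manip.get_state();print(s)
E
```

```text
pics
scene {'vfov': 48.51814553644704, 'cx': 286.90724387147156, 'cy': 208.92306638128014, 'extrinsics': array([[ 0.7324537 ,  0.68081225,  0.00249973, -0.3873731 ],
       [-0.38594056,  0.41218488,  0.82532025,  0.17888435],
       [ 0.56085779, -0.60547362,  0.5646594 , -1.35146972],
       [ 0.        ,  0.        ,  0.        ,  1.        ]])}
top {'vfov': 47.322451476335026, 'cx': 285.7959693069759, 'cy': 204.44548245179016, 'extrinsics': array([[-0.02019239, -0.99975905,  0.00860859, -0.01370358],
       [ 0.99807341, -0.01965161,  0.05884971, -0.5413445 ],
       [-0.05866636,  0.00978032,  0.99822974, -1.31011624],
       [ 0.        ,  0.        ,  0.        ,  1.        ]])}
{'clock': 0.1, 'joint_pos': array([-1.21620051e+00,  2.17684785e-01,  1.61479810e+00,  4.37024259e-06,
        1.31127556e+00, -1.12215529e-01]), 'joint_vel': array([ 0.00074446, -0.00264782, -0.00474361, -0.00070012,  0.00084048,
       -0.000652  ]), 'joint_efforts': array([-6.76195414e-04, -3.98081660e+01, -3.04969418e+01, -2.09252426e-04,
        4.23191726e-03,  2.26705703e-05]), 'position': array([ 0.28104733, -0.55747404,  0.25208226]), 'tool_rot': array([[ 8.93008452e-01,  4.50039271e-01, -7.48025418e-04],
       [ 4.50039825e-01, -8.93006173e-01,  2.03251516e-03],
       [ 2.46720324e-04, -2.15169444e-03, -9.99997655e-01]]), 'force': array([-0.90061065, -0.16797753,  0.09998738]), 'torque': array([-0.00529307,  0.0051257 , -0.04638055]), 'grasp_force': 0.0, 'width': 0.0854698742808361}
```

View pics/top0.png

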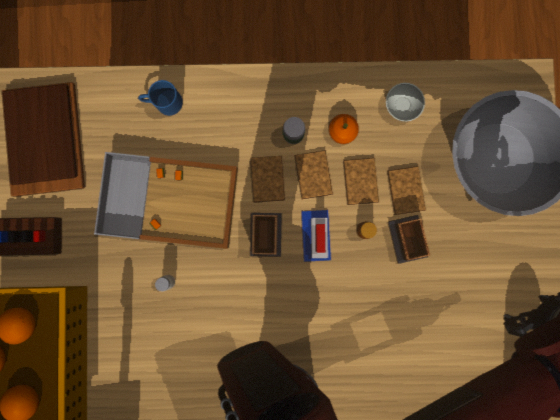

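View pics/scene0.png

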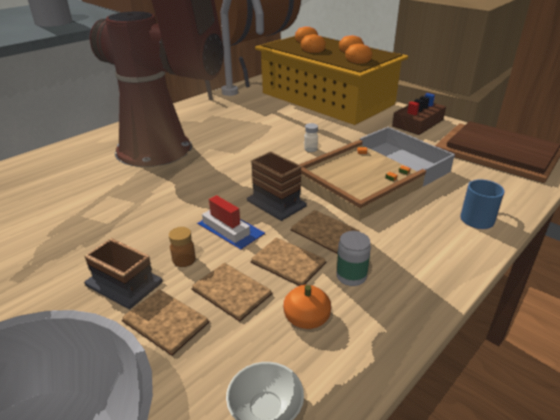

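The top view shows the board, with its tray to the left (+y) around px (167,200), and 3 chips at (160,173), (178,175) and (155,223). The caddy with a pile of 3 tins is at (265,234), the scraper on its mat at (317,237), and caddy2 with one tin at (410,240). The trivets are at (267,179), (314,174), (361,180) and (406,188). The scene view agrees.

```bash
cat > h.py <<'E'
import numpy as np,cv2
from plant import manip,capture,calibration,nets
def ray(n,p,c=None):
    c=c or calibration(n);f=210/np.tan(np.radians(c["vfov"])/2);E=np.array(c["extrinsics"])
    p=np.atleast_2d(np.asarray(p,float));u=(p-[c["cx"],c["cy"]])
    if n=="wrist":
        r=np.linalg.norm(u,axis=1)+1e-9;t=r/f
        d=np.c_[u[:,0]/r*np.sin(t),-u[:,1]/r*np.sin(t),-np.cos(t)]
    else: d=np.c_[u[:,0]/f,-u[:,1]/f,-np.ones(len(u))]
    R=E[:3,:3];return -R.T@E[:3,3],d@R
def plane(n,p,z,c=None):
    o,d=ray(n,p,c);return (o+d*((z-o[2])/d[:,2])[:,None])[:,:2]
def proj(n,P,c=None):
    c=c or calibration(n);f=210/np.tan(np.radians(c["vfov"])/2);E=np.array(c["extrinsics"])
    q=np.atleast_2d(P)@E[:3,:3].T+E[:3,3];x,y,z=q[:,0],-q[:,1],-q[:,2]
    if n=="wrist":
        r=np.hypot(x,y)+1e-12;t=np.arctan2(r,z);return np.c_[c["cx"]+f*t*x/r,c["cy"]+f*t*y/r]
    return np.c_[c["cx"]+f*x/z,c["cy"]+f*y/z]
def rect(n,mask,z,c=None):
    "largest blob -> (centre mm, long, short mm, yaw deg of the long side)"
    k,l,st,_=cv2.connectedComponentsWithStats(mask.astype(np.uint8))
    i=1+np.argmax(st[1:,4]);cs,_=cv2.findContours((l==i).astype(np.uint8),cv2.RETR_EXTERNAL,cv2.CHAIN_APPROX_NONE)
    P=plane(n,cs[0][:,0],z,c)*1000
    (cx,cy),(w,h),a=cv2.minAreaRect(P.astype(np.float32))
    if w<h:w,h,a=h,w,a+90
    return np.round([cx,cy,w,h,(a+90)%180-90],1)
E
python3 - <<'E'
from h import *
capture("top");np.set_printoptions(suppress=True)
for q,z in [("board",.036),("caddy",.012),("mat",.003),("scraper",.022),("trivet1",.012),("tin1",.111),("chip1",.05),("jar",.07),("salt",.075),("can",.09),("squash",.036)]:
    for m in nets.masks_of(q,"top"):
        print(q,round(m["confidence"],2),np.round(m["centre"]),rect("top",m["pixels"],z))
E
```

```text
board 0.8 [169. 200.] [559.  301.2 371.9 227.6  82.5]
caddy 0.88 [399. 240.] [ 439.4 -358.9  119.5   87.1   11.8]
caddy 0.6 [274. 230.] [459.2  32.  118.7  83.1  -1.1]
caddy 0.51 [319. 234.] [ 449.4 -114.6  110.4   44.4   -1.3]
caddy 0.18 [359. 179.] [ 603.3 -233.4  125.    88.     3.6]
mat 0.84 [308. 229.] [ 454.6 -104.   139.    73.4    1.2]
mat 0.72 [398. 237.] [ 438.3 -358.   122.9   87.1   10.1]
scraper 0.55 [316. 236.] [ 446.7 -113.7  104.2   43.9   -1.3]
scraper 0.28 [398. 238.] [ 439.8 -353.7  119.    84.3   10.1]
trivet1 0.89 [359. 181.] [ 603.2 -232.3  130.2   90.5    4.1]
trivet1 0.82 [408. 190.] [ 575.7 -360.   127.3   90.4    7.3]
trivet1 0.76 [271. 177.] [614.   26.6 126.7  90.4   1.7]
trivet1 0.66 [313. 174.] [ 623.8 -102.1  124.8   87.6    7.8]
tin1 0.88 [265. 235.] [460.9  35.   97.   64.   -1.1]
tin1 0.68 [414. 240.] [ 439.7 -347.9   97.5   63.7   12.2]
chip1 0.53 [180. 174.] [625.7 263.9  24.6  18.9  -0.4]
chip1 0.38 [160. 175.] [632.  313.7  24.6  21.6  -0.3]
jar 0.74 [363. 230.] [ 467.1 -235.1   53.1   45.    88.8]
salt 0.75 [162. 285.] [338.9 297.7  53.   40.8 -46. ]
salt 0.66 [278. 235.] [458.8   0.7 113.4  18.4  -2.6]
can 0.96 [293. 128.] [732.9 -48.1  69.3  55.4  -1.1]
can 0.7 [163. 283.] [340.2 293.7  52.7  36.9 -64.6]
can 0.25 [178. 175.] [620.6 255.4  23.8  18.3  -0.4]
squash 0.68 [338. 129.] [ 746.2 -184.7   80.9   80.    -1.5]
```

>>> step_arm(
  series="0 0 -0.49 0.168 0.443 0 100;0 0 -0.49 0.168 0.443 0 100;0 0 -0.49 0.168 0.443 0 100;0 0 -0.49 0.168 0.443 0 100;0 0 -0.49 0.168 0.443 0 100;0 0 -0.49 0.168 0.443 0 100;0 0 -0.49 0.168 0.443 0 100;0 0 -0.49 0.168 0.443 0 100;0 0 -0.49 0.168 0.443 0 100;0 0 -0.49 0.168 0.443 0 100",
)

```text
clock: 1.7
position: [0.45, -0.1117, 0.2537]
tool_rot: [[1.0, -0.02, 0.001], [-0.02, -1.0, 0.001], [0.001, -0.001, -1.0]]
force: [0.5, -0.5, -0.5]
width: 0.0853
grasp_force: 0.0
```

Run:
```python
from h import *
c=calibration("wrist");print(c);im=capture("wrist");cv2.imwrite("pics/w1.png",im);np.set_printoptions(suppress=True)
for q,z in [("scraper",.065),("mat",.003),("tin1",.111),("trivet1",.012)]:
    for m in nets.masks_of(q,"wrist"):
        print(q,round(m["confidence"],2),np.round(m["centre"]),rect("wrist",m["pixels"],z,c))
h=cv2.cvtColor(im,cv2.COLOR_BGR2HSV)
red=((h[...,0]<6)|(h[...,0]>174))&(h[...,1]>170)&(h[...,2]>80)
print("red",rect("wrist",red,.065,c)); print(manip.get_state()["position"])
```

```text
{'vfov': 65.70646984690485, 'cx': 282.07827360667596, 'cy': 211.79485299047371, 'extrinsics': array([[-0.02002099, -0.9997975 , -0.00202916, -0.1014572 ],
       [ 0.96191003, -0.01870877, -0.27272527, -0.40016558],
       [ 0.27263208, -0.0074121 ,  0.96208981, -0.50190207],
       [ 0.        ,  0.        ,  0.        ,  1.        ]])}
scraper 0.83 [286. 185.] [ 458.5 -113.1   97.5   40.    -0.3]
mat 0.62 [262. 163.] [ 456.4 -104.6  139.6   75.8    2.1]
mat 0.28 [493. 201.] [ 424.6 -406.2  129.4   92.7   11.1]
tin1 0.86 [170. 184.] [470.3 -15.5  83.7   7.   -2.5]
tin1 0.81 [494. 201.] [ 452.9 -320.7   91.3   66.3   10.9]
tin1 0.77 [124. 192.] [462.3  30.7 102.   71.7  -2.8]
tin1 0.62 [166. 188.] [466.3  -8.9  91.    8.1  -2.4]
trivet1 0.78 [381.  55.] [ 604.5 -231.8  123.7   88.7    3.9]
trivet1 0.73 [166.  49.] [616.1  24.1 126.1  88.1   2.8]
trivet1 0.61 [269.  42.] [ 616.8 -103.7  108.8   86.8    7.2]
trivet1 0.59 [477.  82.] [ 576.  -355.9  123.    92.     7.4]
red [ 451.1 -112.9   78.    22.2   -1.5]
[ 0.44917143 -0.11569232  0.25339763]
```

View pics/w1.png

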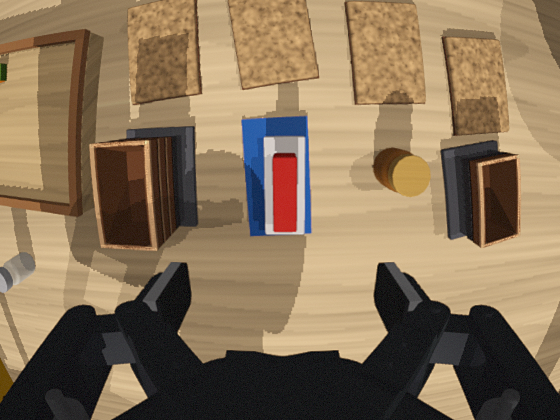

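The wrist view shows the red grip centred at px (285,192), on the white foot on the blue mat. It measures (450,-113) mm with yaw -1.4°, and the jaws are already aligned.

>>> step_arm(
  series="0 0 0 0.001 0.002 -0.04 80;0 0 0 0.001 0.002 -0.09 80;0 0 0 0.001 0.002 -0.14 80;0 0 0 0.001 0.002 -0.17 80;0 0 0 0.001 0.002 -0.19 80;0 0 0 0.001 0.002 -0.2 80;0 0 0 0.001 0.002 -0.2 80;0 0 0 0.001 0.002 -0.2 0;0 0 0 0.001 0.002 -0.2 0;0 0 0 0.001 0.002 -0.2 0",
  squeeze=70,
)

```text
clock: 2.95
position: [0.4515, -0.1137, 0.0548]
tool_rot: [[1.0, -0.023, 0.003], [-0.023, -1.0, -0.001], [0.003, 0.001, -1.0]]
force: [0.1, 0.1, -0.8]
width: 0.0251
grasp_force: 0.0
```

Run:
```python
from h import *
from scipy.optimize import least_squares
s=manip.get_state();print(s["position"],s["width"],s["grasp_force"])
# fit the board pose: project whole outline (lips at z=48, tray walls z=52) against mask
c=calibration("top");im=capture("top")
for m in nets.masks_of("board","top")[:1]:
    M=m["pixels"];print(rect("top",M,.048,c))
    cv2.imwrite("pics/b1.png",cv2.resize(im[130:310,80:260],None,fx=3,fy=3,interpolation=cv2.INTER_CUBIC))
for m in nets.masks_of("chip1","top"): print(round(m["confidence"],2),m["centre"],plane("top",m["centre"],.045)*1000)
```

```text
[ 0.45151329 -0.11374207  0.05475011] 0.025079694348435246 0.0
[558.1 298.7 366.8 228.5  83.2]
0.48 [181.3, 170.9] [[635.96779764 257.34010314]]
0.42 [159.6, 174.3] [[627.81842611 316.10092587]]
```

View pics/b1.png

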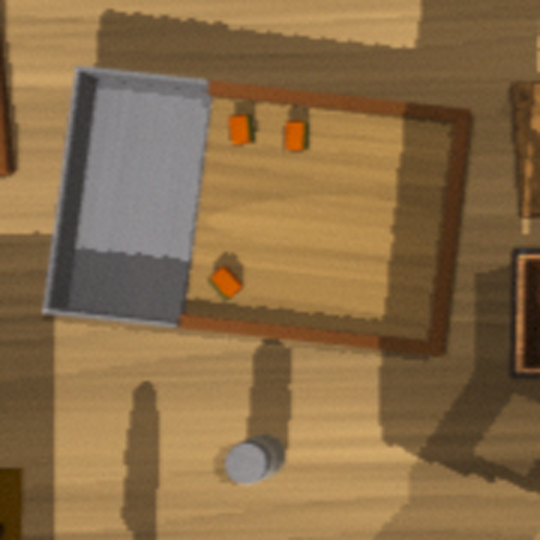

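The enlarged crop shows the board's outer corners at about crop px (470,113), (440,354), (44,315) and (80,70). The chip tops are at (240,130), (295,136) and (227,283).

>>> step_arm(
  series="0 0 0 0 0 0 0;0 0 0 0 0 0 0;0 0 0 0 0 0 0",
)

```text
clock: 3.4
position: [0.4517, -0.1138, 0.0549]
tool_rot: [[1.0, -0.023, 0.003], [-0.023, -1.0, -0.001], [0.003, 0.001, -1.0]]
force: [-1.3, -0.3, 7.4]
width: 0.0235
grasp_force: 69.5
```

```bash
cat >> h.py <<'E'
def rigid(B,W):
    "2D fit W=R B+t"
    b,w=B.mean(0),W.mean(0);H=(B-b).T@(W-w);a=np.arctan2(H[0,1]-H[1,0],H[0,0]+H[1,1])
    R=np.array([[np.cos(a),-np.sin(a)],[np.sin(a),np.cos(a)]]);return a,R,w-R@b
E
python3 - <<'E'
from h import *
np.set_printoptions(suppress=True,precision=1)
f=lambda P,z:plane("top",np.array(P)/3+[80,130],z)*1000
W=np.r_[f([(470,113),(440,354)],.048),f([(44,315),(80,70)],.052)]
print(W, [np.linalg.norm(W[i]-W[i-1]) for i in range(4)])
B=np.array([[112,-147],[-112,-147],[-112,212],[112,212.]])
a,R,t=rigid(B,W);print(np.degrees(a),t,(W-t)@R-B)
e=f([(209,95),(187,318)],.036);print("edge",(e-t)@R)
C=f([(240,130),(295,136),(227,283)],.05);print("chips world",C,"board",(C-t)@R)
s=manip.get_state();print(s["grasp_force"],s["width"])
for b in [(40,0),(40,85),(-40,0),(-40,85)]: print(b,R@b+t)
E
```

```text
[[641.5 106.9]
 [425.2 136.8]
 [467.1 488.2]
 [686.6 456.6]] [np.float64(352.60536409589787), np.float64(218.39875452596877), np.float64(353.91714502585313), np.float64(221.7191102482569)]
-7.340247434510845 [550.9 264.9] [[-2.   1.9]
 [ 3.6  3.9]
 [ 0.3 -1.2]
 [-2.  -4.5]]
edge [[ 102.    94.2]
 [-101.2   88.7]]
chips world [[629.8 313.7]
 [623.4 264.4]
 [492.4 326. ]] board [[ 72.   58.5]
 [ 71.9   8.7]
 [-65.9  53.1]]
69.46034789085388 0.023507304706167322
(40, 0) [590.6 259.8]
(40, 85) [601.5 344.1]
(-40, 0) [511.3 270. ]
(-40, 85) [522.1 354.3]
```

>>> step_arm(
  series="0 0 0 0 0 0.04 0;0 0 0 0 0 0.09 0;0 0 0 0 0 0.14 0;0 0 -0.03 0.02 0.047 0.14 0;0 0 -0.06 0.04 0.093 0.14 0;0 0 -0.09 0.06 0.14 0.14 0;0 0 -0.105 0.08 0.187 0.14 0;0 0 -0.105 0.1 0.233 0.14 0;0 0 -0.105 0.12 0.28 0.14 0;0 0 -0.105 0.134 0.313 0.14 0",
)

```text
clock: 4.4
position: [0.5842, 0.2027, 0.1927]
tool_rot: [[0.992, -0.126, -0.001], [-0.126, -0.992, 0.0], [-0.001, -0.0, -1.0]]
force: [0.4, 0.1, -1.4]
width: 0.0231
grasp_force: 69.1
```

Run:
```python
from h import *
np.set_printoptions(suppress=True,precision=4)
s=manip.get_state();print(s["position"],s["tool_rot"][:,1],s["grasp_force"])
cv2.imwrite("pics/w2.png",capture("wrist"))
```

```text
[0.5842 0.2027 0.1927] [-0.1263 -0.992  -0.0002] 69.11460041999817
```

View pics/w2.png

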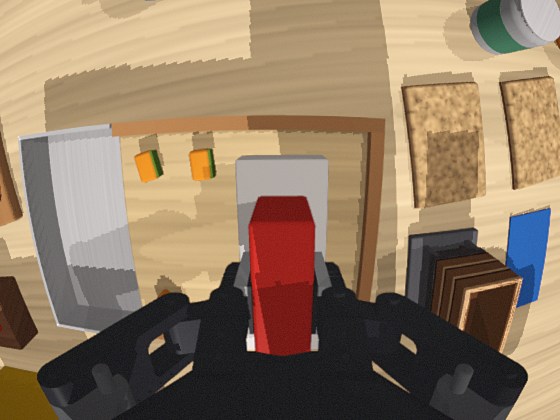

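The scraper is held straight, parallel to the board. Two chips are ahead at px (148,165) and (203,165), with a third partly hidden at (165,300).

>>> step_arm(
  series="0 0 0 0 -0.001 -0.03 0;0 0 0 0 -0.001 -0.06 0;0 0 0 0 -0.001 -0.085 0;0 0 0 0 -0.001 -0.098 0;0 0 0 0 -0.001 -0.102 0;0 0 0 0 -0.001 -0.102 0",
)

```text
clock: 5.05
position: [0.5841, 0.1987, 0.0911]
tool_rot: [[0.992, -0.128, -0.001], [-0.128, -0.992, -0.0], [-0.001, 0.0, -1.0]]
force: [-0.0, -0.2, -2.4]
width: 0.023
grasp_force: 69.3
```

>>> step_arm(
  series="0 0 0 0.001 0.01 -0.0015 0;0 0 0 0.003 0.025 -0.0015 0;0 0 0 0.005 0.04 -0.0015 0;0 0 0 0.007 0.056 -0.0015 0;0 0 0 0.009 0.072 -0.0015 0;0 0 0 0.0115 0.089 -0.0015 0;0 0 0 0.0135 0.106 -0.0015 0;0 0 0 0.0155 0.122 -0.0015 0;0 0 0 0.018 0.138 -0.0015 0;0 0 0 0.0195 0.152 -0.0015 0",
)

```text
clock: 6.05
position: [0.604, 0.3524, 0.0897]
tool_rot: [[0.992, -0.128, 0.0], [-0.128, -0.992, 0.0], [0.0, -0.0, -1.0]]
force: [0.2, 0.5, -1.6]
width: 0.0229
grasp_force: 69.5
```

>>> step_arm(
  series="0 0 0 0 0.002 0 0;0 0 0 0 0.002 0 0;0 0 0 0 0.002 0.03 0;0 0 0 0 0.002 0.07 0;0 0 0 -0.025 -0.045 0.1 0;0 0 0 -0.05 -0.09 0.1 0;0 0 0 -0.075 -0.135 0.1 0;0 0 0 -0.098 -0.143 0.1 0;0 0 0 -0.098 -0.143 0.1 0",
)

```text
clock: 6.95
position: [0.5005, 0.2041, 0.1877]
tool_rot: [[0.991, -0.131, -0.007], [-0.131, -0.991, -0.003], [-0.007, 0.004, -1.0]]
force: [0.5, -0.8, -2.5]
width: 0.0226
grasp_force: 69.6
```

Run:
```python
from h import *
np.set_printoptions(suppress=True,precision=4)
s=manip.get_state();print(s["position"],s["tool_rot"][:,1],s["grasp_force"])
cv2.imwrite("pics/w3.png",capture("wrist"))
```

```text
[0.5005 0.2041 0.1877] [-0.1311 -0.9914  0.0037] 69.61442828178406
```

View pics/w3.png

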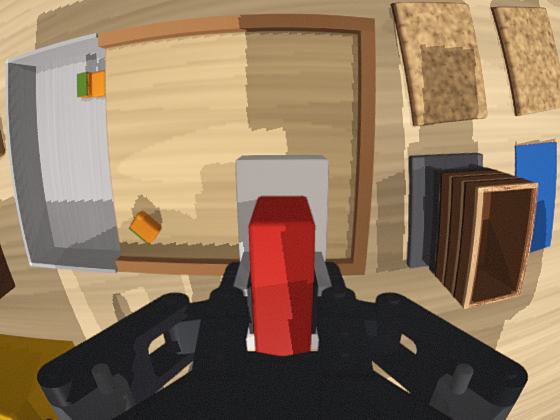

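Chips 1 and 2 are in the tray at px (90,84). The third is at px (146,228), ahead of the scraper.

>>> step_arm(
  series="0 0 0 -0.003 0.002 -0.03 0;0 0 0 -0.003 0.002 -0.06 0;0 0 0 -0.003 0.002 -0.085 0;0 0 0 -0.003 0.002 -0.097 0;0 0 0 -0.003 0.002 -0.1 0;0 0 0 -0.003 0.002 -0.1 0",
)

```text
clock: 7.6
position: [0.5063, 0.2099, 0.0928]
tool_rot: [[0.992, -0.127, 0.005], [-0.127, -0.992, -0.001], [0.005, 0.0, -1.0]]
force: [-0.4, -3.5, 6.2]
width: 0.0229
grasp_force: 72.8
```

>>> step_arm(
  series="0 0 0 0.001 0.01 0 0;0 0 0 0.003 0.025 0 0;0 0 0 0.005 0.04 0 0;0 0 0 0.007 0.056 0 0;0 0 0 0.009 0.072 0 0;0 0 0 0.0115 0.089 0 0;0 0 0 0.0135 0.106 0 0;0 0 0 0.0155 0.122 0 0;0 0 0 0.018 0.138 0 0;0 0 0 0.0195 0.152 0 0",
)

```text
clock: 8.6
position: [0.5254, 0.3627, 0.0928]
tool_rot: [[0.992, -0.127, 0.005], [-0.127, -0.992, -0.001], [0.005, 0.0, -1.0]]
force: [0.7, -4.6, 7.1]
width: 0.0237
grasp_force: 72.5
```

>>> step_arm(
  series="0 0 0 0 0.002 0 0;0 0 0 0 0.002 0 0;0 0 0 0 0.002 0.03 0;0 0 0 0 0.002 0.07 0;0 0 0 -0.005 -0.045 0.11 0;0 0 0 -0.01 -0.09 0.11 0;0 0 0 -0.015 -0.135 0.11 0;0 0 0 -0.015 -0.143 0.11 0;0 0 0 -0.015 -0.143 0.11 0",
)

```text
clock: 9.5
position: [0.5077, 0.2176, 0.1999]
tool_rot: [[0.991, -0.131, 0.0], [-0.131, -0.991, 0.001], [0.0, -0.001, -1.0]]
force: [0.5, 0.8, -1.2]
width: 0.0228
grasp_force: 71.4
```

Run:
```python
from h import *
np.set_printoptions(suppress=True,precision=4)
s=manip.get_state();print(s["position"],s["tool_rot"][:,1],s["grasp_force"])
cv2.imwrite("pics/w4.png",capture("wrist"))
```

```text
[0.5077 0.2176 0.1999] [-0.1311 -0.9914 -0.0006] 71.379314661026
```

View pics/w4.png

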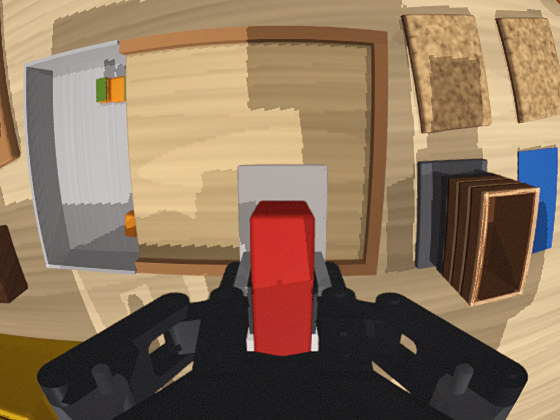

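All three chips are in the tray and the wood is clear. Next I carry the scraper back to the mat.

>>> step_arm(
  series="0 0 0.03 -0.007 -0.04 0.005 0;0 0 0.06 -0.014 -0.085 0.005 0;0 0 0.09 -0.021 -0.13 0.005 0;0 0 0.12 -0.028 -0.175 0.005 0;0 0 0.157 -0.035 -0.22 0.005 0;0 0 0.157 -0.042 -0.265 0.005 0;0 0 0.157 -0.0495 -0.31 0 0;0 0 0.157 -0.0515 -0.323 0 0;0 0 0.157 -0.0515 -0.323 -0.02 0;0 0 0.157 -0.0515 -0.323 -0.04 0",
)

```text
clock: 10.55
position: [0.4578, -0.104, 0.1603]
tool_rot: [[1.0, 0.029, 0.003], [0.029, -1.0, 0.0], [0.003, 0.0, -1.0]]
force: [-0.6, 0.6, -2.1]
width: 0.0232
grasp_force: 71.5
```

>>> step_arm(
  series="0 0 0 0 0 -0.03 0;0 0 0 0 0 -0.06 0;0 0 0 0 0 -0.08 0;0 0 0 0 0 -0.09 0;0 0 0 0 0 -0.093 0;0 0 0 0 0 -0.093 0",
)

```text
clock: 11.15
position: [0.4567, -0.1037, 0.067]
tool_rot: [[1.0, 0.03, 0.001], [0.03, -1.0, 0.0], [0.001, -0.0, -1.0]]
force: [0.4, 0.4, -1.6]
width: 0.0232
grasp_force: 71.4
```

Run:
```python
from h import *
np.set_printoptions(suppress=True,precision=4)
s=manip.get_state();print(s["position"],s["tool_rot"][:,1],s["grasp_force"],s["force"])
c=calibration("wrist");im=capture("wrist")
h=cv2.cvtColor(im,cv2.COLOR_BGR2HSV)
b=(h[...,0]>100)&(h[...,0]<125)&(h[...,1]>150)
print("mat",rect("wrist",cv2.morphologyEx(b.astype(np.uint8),cv2.MORPH_CLOSE,np.ones((5,5))),.003,c))
for m in nets.masks_of("mat","wrist"): print(m["confidence"],rect("wrist",m["pixels"],.003,c))
w=(h[...,1]<60)&(h[...,2]>120); print("white",rect("wrist",w,.025,c))
cv2.imwrite("pics/w5.png",im)
```

```text
[ 0.4567 -0.1037  0.067 ] [ 0.0297 -0.9996 -0.0001] 71.404709815979 [ 0.3957  0.3844 -1.5592]
mat [ 477.7 -104.4   95.4   73.8    1.9]
0.62 [ 479.6 -104.3   94.    75.5    1.3]
white [ 478.7 -102.4   52.5   47.2    1.7]
```

View pics/w5.png

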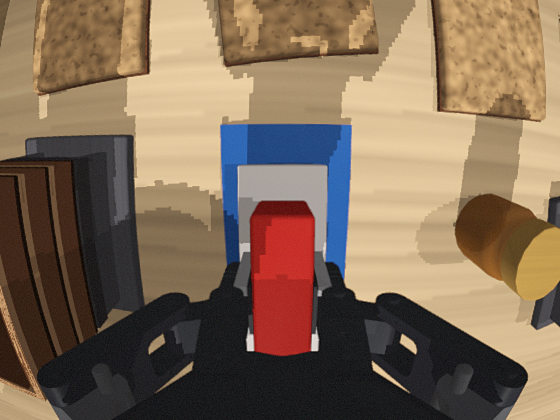

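Both the mat and the scraper foot are visible. The foot sits about 4 mm short in x of the mat centre, so I shift it and lower.

>>> step_arm(
  series="0 0 0 0.004 -0.0015 0 0;0 0 0 0.004 -0.0015 -0.003 0;0 0 0 0.004 -0.0015 -0.006 0;0 0 0 0.004 -0.0015 -0.008 0;0 0 0 0.004 -0.0015 -0.0095 0;0 0 0 0.004 -0.0015 -0.0095 0",
)

```text
clock: 11.85
position: [0.46, -0.106, 0.0596]
tool_rot: [[1.0, 0.029, -0.001], [0.029, -1.0, 0.0], [-0.001, -0.0, -1.0]]
force: [-8.4, 1.1, 17.5]
width: 0.0234
grasp_force: 74.1
```

>>> step_arm(
  series="0 0 0 0 0 0.003 0;0 0 0 0 0 0.003 0;0 0 0 0 0 0.003 45;0 0 0 0 0 0.003 80;0 0 0 0 0 0.003 80;0 0 0 0 0 0.003 80;0 0 0 0 0 0.05 80;0 0 0 0 0 0.1 100;0 0 0 -0.03 0 0.15 100;0 0 0 -0.03 0 0.19 100",
)

```text
clock: 12.85
position: [0.4273, -0.105, 0.2477]
tool_rot: [[1.0, 0.029, -0.003], [0.029, -1.0, 0.001], [-0.003, -0.001, -1.0]]
force: [0.1, -0.0, 0.3]
width: 0.0853
grasp_force: 0.0
```

Run:
```python
from h import *
np.set_printoptions(suppress=True,precision=4)
s=manip.get_state();print(s["position"],s["tool_rot"][:,1],s["force"])
c=calibration("wrist");im=capture("wrist")
h=cv2.cvtColor(im,cv2.COLOR_BGR2HSV)
red=((h[...,0]<6)|(h[...,0]>174))&(h[...,1]>170)&(h[...,2]>80)
print("red",rect("wrist",red,.068,c))
w=(h[...,1]<60)&(h[...,2]>100);w[:,:200]=0;w[:,360:]=0;print("white",rect("wrist",w,.025,c))
cc=calibration("top");capture("top")
for q,z in (("mat",.003),("scraper",.025),("tin1",.111),("chip1",.018)):
  for m in nets.masks_of(q,"wrist")[:3]: print(q,m["confidence"],rect("wrist",m["pixels"],z,c))
  for m in nets.masks_of(q,"top")[:3]: print(q,"top",m["confidence"],rect("top",m["pixels"],z,cc))
cv2.imwrite("pics/w6.png",im)
```

```text
[ 0.4273 -0.105   0.2477] [ 0.0287 -0.9996 -0.0011] [ 0.0927 -0.009   0.3061]
red [ 453.9 -104.9   73.8   22.3    1.3]
white [ 452.9 -104.9  110.3   44.4    1.1]
mat 0.68 [ 456.2 -104.8  138.1   74.9    2.2]
mat 0.52 [ 449.3 -104.9  116.2   47.6    1.6]
mat top 0.7 [ 487.4 -104.4   74.8   72.8  -88.1]
scraper top 0.73 [496.  377.6  25.   15.6 -18.6]
tin1 0.94 [464.4  -7.8  89.5   7.2  -1.9]
tin1 0.79 [466.9 -14.2  83.8   7.3  -2.6]
tin1 0.78 [461.2  30.9 101.6  70.1  -2.3]
tin1 top 0.89 [ 439.6 -347.7  102.2   67.8   13.7]
tin1 top 0.76 [460.9  35.   97.1  64.   -1.1]
chip1 0.65 [ 599.5 -105.3   85.    78.9  -82.5]
chip1 top 0.55 [496.3 378.7  19.3  13.7  -0.1]
chip1 top 0.5 [640.2 382.5  25.1  16.6  -0.1]
```

View pics/w6.png

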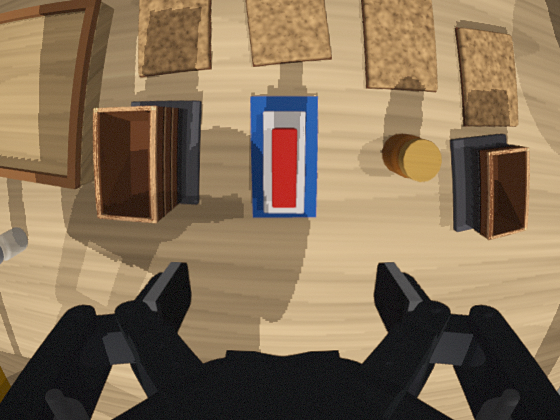

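Scraper stands at (453.4,-104.9) against a mat centre of (455.9,-104.8) with matching yaw, so it is centred to about 2.5 mm. Next I check where the fingertips sit when open and refine the tin and trivet poses.

Run:
```python
from h import *
np.set_printoptions(suppress=True,precision=1)
s=manip.get_state();p=np.array(s["position"]);R=np.array(s["tool_rot"])
for d in (0,.009,.015,.022,.03):
    print(d,[proj("wrist",(p+R@[x,y,d])[None])[0] for x in(.011,-.011) for y in(.0427,-.0427)])
c=calibration("top");im=capture("top")
for q,zs in (("tin1",(.07,.111)),("caddy",(.012,)),("trivet1",(.012,))):
  for m in nets.masks_of(q,"top"):
    for z in zs: print(q,z,round(m["confidence"],2),rect("top",m["pixels"],z,c))
cv2.imwrite("pics/w6b.png",cv2.resize(im[130:270,240:440],None,fx=4,fy=4,interpolation=cv2.INTER_CUBIC))
```

```text
0 [array([384.9, 268.4]), array([182.5, 268.4]), array([378.6, 311.9]), array([188.7, 312. ])]
0.009 [array([379.2, 259.7]), array([188.1, 259.7]), array([373.8, 301.7]), array([193.4, 301.7])]
0.015 [array([375.8, 254.5]), array([191.5, 254.5]), array([370.8, 295.4]), array([196.3, 295.4])]
0.022 [array([372. , 248.8]), array([195.2, 248.8]), array([367.5, 288.5]), array([199.5, 288.5])]
0.03 [array([368. , 242.8]), array([199.1, 242.8]), array([364. , 281.2]), array([202.9, 281.3])]
tin1 0.07 0.78 [461.6  36.2 105.9  68.2  -3.1]
tin1 0.111 0.78 [461.7  34.7 102.5  66.   -3.1]
caddy 0.012 0.66 [455.1   1.6 123.6  44.9 -17.8]
caddy 0.012 0.61 [ 446.7 -333.2  136.5   68.5  -17.3]
caddy 0.012 0.55 [614.4  27.6 130.6  94.4   3.6]
trivet1 0.012 0.95 [ 603.2 -234.3  125.2   89.6    3.8]
trivet1 0.012 0.89 [ 624.1 -101.4  126.5   90.5    8.5]
trivet1 0.012 0.62 [ 575.4 -360.4  130.1   92.     5.2]
trivet1 0.012 0.56 [614.6  26.3 125.5  90.9   1.5]
```

View pics/w6b.png

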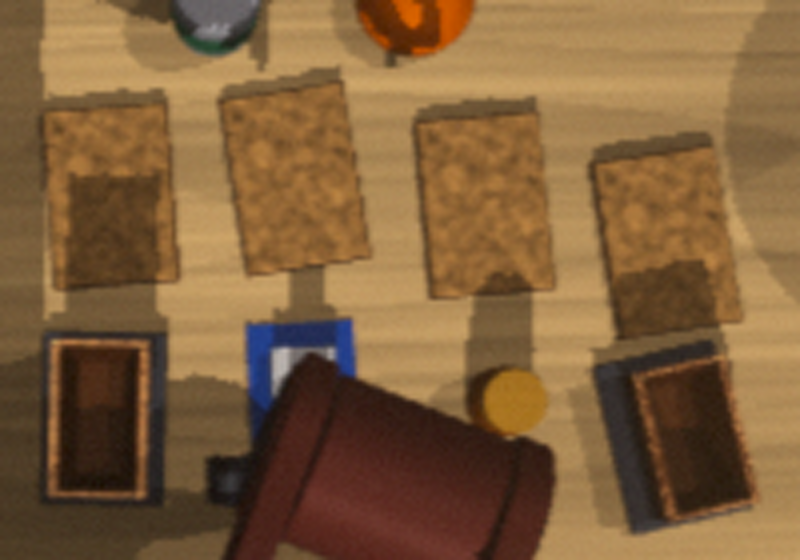

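In the crop, tin pile A's rim runs from (47,340) to (153,497). The tin in caddy2 has its rim at (632,372), (724,357), (757,502) and (668,520). The four trivets are all free.

Run:
```python
from h import *
np.set_printoptions(suppress=True,precision=1)
c=calibration("top")
def fit(n,P,z,lx,ly):
    W=plane("top",np.array(P)/4+[240,130],z,c)*1000
    B=np.array([[1,1],[1,-1],[-1,-1],[-1,1]])*[lx/2,ly/2]
    a,R,t=rigid(B,W);print(n,t,"yaw",round(np.degrees(a),1),"res",((W-t)@R-B).ravel())
fit("T1",[(42,108),(163,96),(179,280),(54,288)],.012,124,86)
fit("T2",[(220,97),(341,80),(369,257),(245,275)],.012,124,86)
fit("T3",[(414,118),(537,106),(553,290),(431,297)],.012,124,86)
fit("T4",[(590,158),(710,142),(742,321),(616,337)],.012,124,86)
fit("pile",[(47,340),(152,336),(153,497),(53,500)],.111,100,62)
fit("cadA",[(40,333),(166,330),(162,503),(42,503)],.012,120,86)
fit("tin4",[(632,372),(724,357),(757,502),(668,520)],.07,100,62)
```

```text
T1 [615.4  25.2] yaw 3.4 res [ 0.9 -0.7  2.7  0.5 -2.5 -0.4 -1.2  0.5]
T2 [ 624.  -103.3] yaw 7.1 res [ 0.9 -0.3  0.7  0.3 -0.8 -0.6 -0.9  0.6]
T3 [ 603.6 -235.3] yaw 3.4 res [ 0.9  0.3  2.5 -0.2 -2.7  0.4 -0.8 -0.5]
T4 [ 575.4 -360.6] yaw 6.9 res [ 1.5 -0.2  0.9  0.9 -1.9 -1.6 -0.6  1. ]
pile [459.4  30.4] yaw 0.4 res [ 0.9  2.5  1.6 -2.8 -1.2 -0.8 -1.3  1. ]
cadA [459.8  32.9] yaw -1.0 res [-1.8  0.3  0.1 -0.9  0.8  2.   1.  -1.3]
tin4 [ 438.4 -361.1] yaw 10.7 res [ 1.   0.6 -1.9  0.5  0.2  0.3  0.7 -1.4]
```

>>> step_arm(
  series="0 0 -0.045 0.033 0.05 0.02 100;0 0 -0.045 0.033 0.1 0.02 100;0 0 -0.045 0.033 0.137 0.02 100;0 0 -0.045 0.033 0.137 0.02 100;0 0 -0.045 0.033 0.137 0.02 100;0 0 -0.045 0.033 0.137 0.02 100",
)

```text
clock: 14.15
position: [0.4627, 0.0307, 0.2671]
tool_rot: [[1.0, -0.017, -0.0], [-0.017, -1.0, -0.001], [-0.0, 0.001, -1.0]]
force: [-0.2, -0.2, 0.1]
width: 0.0852
grasp_force: 0.0
```

Run:
```python
from h import *
np.set_printoptions(suppress=True,precision=4)
s=manip.get_state();print(s["position"],s["tool_rot"][:,1],s["force"])
c=calibration("wrist");im=capture("wrist")
for m in nets.masks_of("tin1","wrist"): print(m["confidence"],m["centre"],rect("wrist",m["pixels"],.111,c))
cv2.imwrite("pics/w7.png",im)
```

```text
[0.4627 0.0307 0.2671] [-0.0166 -0.9999  0.0006] [-0.2219 -0.2367  0.09  ]
0.76 [550.5, 212.7] [ 449.1 -279.3   94.7   35.    15.8]
0.58 [276.2, 197.1] [462.8  34.7 102.   62.   -2.1]
```

View pics/w7.png

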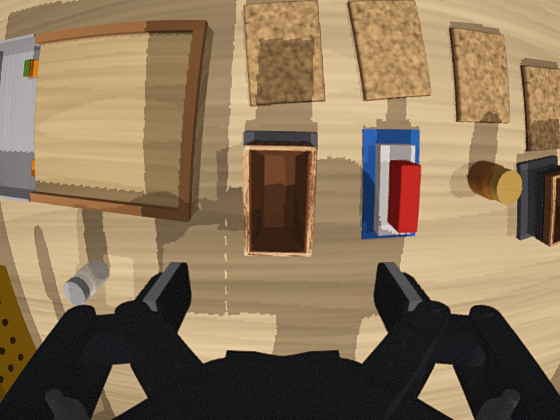

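The tin rim at px (280,200) measures 102x62 mm at (462.8,34.7), yaw -2.1°, which matches a three-tin pile. Now I descend and grip.

>>> step_arm(
  series="0 0 -0.02 0 0.004 -0.04 100;0 0 -0.02 0 0.004 -0.085 100;0 0 -0.02 0 0.004 -0.12 100;0 0 -0.02 0 0.004 -0.145 100;0 0 -0.02 0 0.004 -0.157 100;0 0 -0.02 0 0.004 -0.157 100;0 0 -0.02 0 0.004 -0.157 60;0 0 -0.02 0 0.004 -0.157 60;0 0 -0.02 0 0.004 -0.157 60;0 0 -0.02 0 0.004 -0.157 60",
  squeeze=60,
)

```text
clock: 15.25
position: [0.4651, 0.0342, 0.1127]
tool_rot: [[0.999, -0.036, 0.005], [-0.036, -0.999, -0.003], [0.005, 0.002, -1.0]]
force: [0.0, -5.7, 6.1]
width: 0.0608
grasp_force: 65.7
```

>>> step_arm(
  series="0 0 0 0 0 0.005 60;0 0 0 0 0 0.01 60;0 0 0 0 0 0.017 60;0 0 0 0 0 0.025 60;0 0 0 0 0 0.035 60;0 0 0 0 0 0.05 60;0 0 0 0 0 0.07 60;0 0 0 0 0 0.09 60;0 0 0 0 0 0.1 60;0 0 0 0 0 0.1 60",
)

```text
clock: 16.25
position: [0.4642, 0.0354, 0.2125]
tool_rot: [[0.999, -0.036, 0.004], [-0.036, -0.999, -0.0], [0.004, -0.0, -1.0]]
force: [-0.3, -0.7, -1.4]
width: 0.0605
grasp_force: 65.3
```

Run:
```python
from h import *
np.set_printoptions(suppress=True,precision=4)
s=manip.get_state();print(s["position"],s["tool_rot"][:,1],s["force"])
c=calibration("wrist");cv2.imwrite("pics/w8.png",np.vstack([capture("wrist")[:, :],capture("scene")])[:, :][::1])
im=cv2.imread("pics/w8.png");cv2.imwrite("pics/w8.png",np.hstack([im[:420],im[420:,180:420]]))
for m in nets.masks_of("tin1","scene"): print(m["confidence"],m["centre"],m["pixels"].sum())
```

```text
[0.4642 0.0354 0.2125] [-0.036  -0.9994 -0.0001] [-0.2731 -0.7233 -1.4212]
0.85 [276.2, 179.0] 955
0.82 [280.8, 130.5] 1201
0.8 [274.2, 190.8] 345
0.7 [305.3, 307.4] 1673
0.66 [119.6, 261.3] 1777
```

View pics/w8.png

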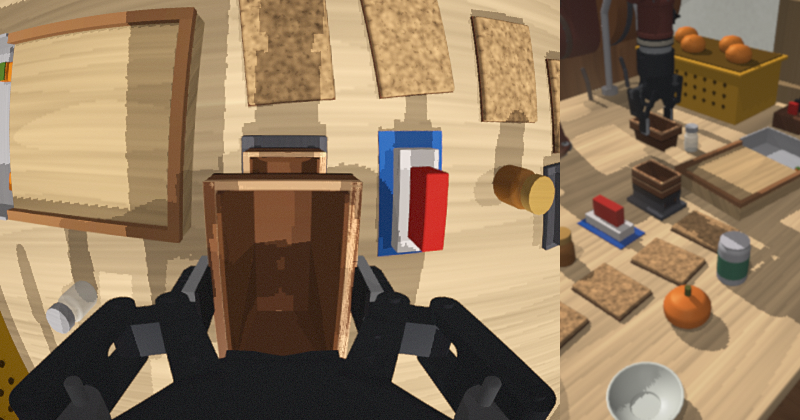

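The wrist view shows a single tin held between the pads, and the scene crop shows two tins left in the caddy. I take this one to trivet2.

>>> step_arm(
  series="0 0 0.05 0.035 -0.03 0 60;0 0 0.1 0.07 -0.06 0 60;0 0 0.15 0.105 -0.09 0 60;0 0 0.168 0.14 -0.119 0 60;0 0 0.168 0.162 -0.137 0 60;0 0 0.168 0.162 -0.137 -0.03 60;0 0 0.168 0.162 -0.137 -0.07 60;0 0 0.168 0.162 -0.137 -0.105 60;0 0 0.168 0.162 -0.137 -0.125 60;0 0 0.168 0.162 -0.137 -0.13 60",
)

```text
clock: 17.4
position: [0.6206, -0.1005, 0.0745]
tool_rot: [[0.991, 0.131, -0.01], [0.131, -0.991, 0.003], [-0.01, -0.004, -1.0]]
force: [-0.6, 0.6, -1.7]
width: 0.0606
grasp_force: 65.3
```

Run:
```python
from h import *
np.set_printoptions(suppress=True,precision=4)
s=manip.get_state();print(s["position"],s["tool_rot"][:,1],s["force"],s["width"])
c=calibration("wrist");capture("wrist")
for q,z in(("tin1",s["position"][2]-.0517+.05),("trivet2",.012)):
  for m in nets.masks_of(q,"wrist"): print(q,m["confidence"],m["centre"],rect("wrist",m["pixels"],z,c))
```

```text
[ 0.6206 -0.1005  0.0745] [ 0.1312 -0.9913 -0.0042] [-0.6395  0.5507 -1.7159] 0.060635572760610844
tin1 0.76 [282.1, 254.8] [626.5 -98.9  90.1  62.7   7.6]
tin1 0.71 [553.7, 419.0] [ 500.6 -361.3   32.    14.7   58.3]
tin1 0.63 [117.8, 410.3] [509.7  -7.4  28.4   6.2 -27.9]
trivet2 0.64 [287.2, 149.5] [675.5 -96.   84.6  31.6 -84.3]
trivet2 0.61 [543.0, 313.3] [ 567.8 -333.3  155.4   68.3   35.3]
trivet2 0.59 [105.4, 205.7] [619.1  23.  123.7  90.2   3.2]
```

>>> step_arm(
  series="0 0 0 0.0015 -0.001 -0.005 60;0 0 0 0.0015 -0.001 -0.01 60;0 0 0 0.0015 -0.001 -0.014 60;0 0 0 0.0015 -0.001 -0.0165 60;0 0 0 0.0015 -0.001 -0.0165 60",
)

```text
clock: 18.05
position: [0.6262, -0.1026, 0.0636]
tool_rot: [[0.991, 0.131, -0.0], [0.131, -0.991, 0.0], [-0.0, -0.0, -1.0]]
force: [-0.1, 0.1, -0.6]
width: 0.0607
grasp_force: 65.4
```

Run:
```python
from h import *
np.set_printoptions(suppress=True,precision=4)
s=manip.get_state();print(s["position"],s["tool_rot"][:,1],s["force"],s["width"])
```

```text
[ 0.6262 -0.1026  0.0636] [ 0.1313 -0.9913 -0.0001] [-0.1385  0.0927 -0.5733] 0.06073986576878305
```

>>> step_arm(
  series="0 0 0 0 0 -0.0015 60;0 0 0 0 0 -0.0025 60;0 0 0 0 0 -0.0025 60;0 0 0 0 0 -0.0025 80;0 0 0 0 0 -0.0025 100;0 0 0 0 0 -0.0025 100;0 0 0 0 0 -0.0025 100;0 0 0 0 0 0.04 100;0 0 0 0 0 0.09 100;0 0 0 0 0 0.14 100",
)

```text
clock: 19.05
position: [0.6255, -0.1024, 0.2041]
tool_rot: [[0.991, 0.131, -0.002], [0.131, -0.991, 0.001], [-0.002, -0.001, -1.0]]
force: [1.4, -0.7, 0.9]
width: 0.0855
grasp_force: 0.0
```

Run:
```python
from h import *
np.set_printoptions(suppress=True,precision=4)
s=manip.get_state();print(s["position"],s["tool_rot"][:,1],s["force"],s["width"])
c=calibration("wrist");capture("wrist")
for q,z in(("tin1",.062),("trivet2",.012)):
  for m in nets.masks_of(q,"wrist"): print(q,round(m["confidence"],2),m["centre"],rect("wrist",m["pixels"],z,c))
```

```text
[ 0.6255 -0.1024  0.2041] [ 0.1313 -0.9913 -0.001 ] [ 1.3557 -0.702   0.8762] 0.08552638822114879
tin1 0.76 [283.0, 202.0] [ 625.2 -102.2  102.1   61.8    7.7]
tin1 0.73 [447.2, 391.3] [ 413.  -341.7   99.5   39.4   40. ]
tin1 0.65 [121.9, 295.0] [514.3  47.2  33.8  14.3 -89. ]
tin1 0.64 [117.3, 366.2] [395.9  63.5  38.1  32.1  88.3]
trivet2 0.9 [482.3, 254.0] [ 580.  -355.2  126.8   94.7    6.8]
trivet2 0.82 [163.4, 179.0] [619.   24.4 124.3  88.4   2.9]
trivet2 0.7 [283.0, 143.5] [ 628.5 -101.6  123.1   86.     7.7]
trivet2 0.62 [401.5, 218.5] [ 608.  -231.7  125.3   89.8    4.1]
trivet2 0.34 [437.4, 374.7] [ 383.4 -354.5   69.5   22.3   10.8]
```

>>> step_arm(
  series="0 0 -0.05 -0.035 0.03 0.01 100;0 0 -0.1 -0.07 0.06 0.01 100;0 0 -0.15 -0.105 0.09 0.01 100;0 0 -0.168 -0.14 0.119 0.01 100;0 0 -0.168 -0.162 0.137 0 100;0 0 -0.168 -0.162 0.137 0 100;0 0 -0.168 -0.162 0.137 -0.02 100;0 0 -0.168 -0.162 0.137 -0.05 100;0 0 -0.168 -0.162 0.137 -0.05 100",
)

```text
clock: 20.1
position: [0.4606, 0.0343, 0.1491]
tool_rot: [[0.999, -0.036, -0.01], [-0.036, -0.999, 0.001], [-0.01, -0.0, -1.0]]
force: [-0.2, -0.2, -0.7]
width: 0.0853
grasp_force: 0.0
```

Run:
```python
from h import *
np.set_printoptions(suppress=True,precision=4)
s=manip.get_state();print(s["position"],s["tool_rot"][:,1],s["force"],s["width"])
c=calibration("wrist");capture("wrist")
for q,z in(("tin1",.0905),):
  for m in nets.masks_of(q,"wrist"): print(q,round(m["confidence"],2),m["centre"],rect("wrist",m["pixels"],z,c))
```

```text
[0.4606 0.0343 0.1491] [-0.0364 -0.9993 -0.0002] [-0.226  -0.2087 -0.6521] 0.08529893293361919
tin1 0.76 [282.1, 225.8] [462.8  34.8 102.4  62.7  -2.1]
tin1 0.66 [462.5, 31.8] [588.8 -80.7  64.1  46.1 -82.4]
tin1 0.59 [278.3, 148.8] [515.   32.   49.4   1.7  87.4]
```

>>> step_arm(
  series="0 0 0 0 0 -0.03 100;0 0 0 0 0 -0.055 100;0 0 0 0 0 -0.0645 100;0 0 0 0 0 -0.0645 100;0 0 0 0 0 -0.0645 100;0 0 0 0 0 -0.0645 60;0 0 0 0 0 -0.0645 60;0 0 0 0 0 -0.0645 60;0 0 0 0 0 -0.0645 60;0 0 0 0 0 -0.0645 60",
)

```text
clock: 21.2
position: [0.4661, 0.0339, 0.0912]
tool_rot: [[0.999, -0.036, 0.004], [-0.036, -0.999, -0.001], [0.004, 0.001, -1.0]]
force: [-0.2, -1.4, 5.8]
width: 0.0603
grasp_force: 65.7
```

>>> step_arm(
  series="0 0 0 0 0 0.005 60;0 0 0 0 0 0.01 60;0 0 0 0 0 0.017 60;0 0 0 0 0 0.025 60;0 0 0 0 0 0.035 60;0 0 0 0 0 0.05 60;0 0 0 0 0 0.07 60;0 0 0 0 0 0.09 60;0 0 0 0 0 0.1 60;0 0 0 0 0 0.1 60",
)

```text
clock: 22.2
position: [0.4658, 0.0343, 0.1916]
tool_rot: [[0.999, -0.036, 0.005], [-0.036, -0.999, -0.0], [0.005, 0.0, -1.0]]
force: [-0.1, 0.6, -1.3]
width: 0.0603
grasp_force: 65.0
```

Run:
```python
from h import *
np.set_printoptions(suppress=True,precision=4)
s=manip.get_state();print(s["position"],s["tool_rot"][:,1],s["force"],s["width"])
c=calibration("wrist");capture("wrist");capture("scene")
for z in (.19,.07): print([np.round(proj("scene",[[.46,.03,z]]))])
for m in nets.masks_of("tin1","wrist"): print(round(m["confidence"],2),m["centre"],rect("wrist",m["pixels"],s["position"][2]-.002,c),rect("wrist",m["pixels"],.07,c))
for m in nets.masks_of("tin1","scene"): print(m["confidence"],m["centre"],m["pixels"].sum(),np.ptp(np.argwhere(m["pixels"]),axis=0))
```

```text
[0.4658 0.0343 0.1916] [-0.0361 -0.9993  0.0001] [-0.0619  0.6353 -1.3392] 0.06032962906667978
[array([[273., 130.]])]
[array([[274., 178.]])]
0.98 [284.1, 260.7] [471.4  34.8  88.8  63.   -2. ] [409.1  37.1 175.8 124.7  -2. ]
0.68 [434.1, 39.2] [570.9 -32.1  35.9  34.9   7.8] [605.9 -95.2  71.   69.1   7.8]
0.95 [276.6, 183.3] 939 [31 48]
0.76 [278.1, 142.6] 1116 [38 52]
0.73 [287.6, 243.7] 1873 [48 60]
0.59 [117.3, 261.9] 1754 [44 64]
```

>>> step_arm(
  series="0 0 0.05 0.04 -0.003 0.01 60;0 0 0.082 0.085 -0.006 0.01 60;0 0 0.082 0.13 -0.0095 0 60;0 0 0.082 0.152 -0.0095 0 60;0 0 0.082 0.152 -0.0095 -0.03 60;0 0 0.082 0.152 -0.0095 -0.07 60;0 0 0.082 0.152 -0.0095 -0.1 60;0 0 0.082 0.152 -0.0095 -0.116 60;0 0 0.082 0.152 -0.0095 -0.12 60;0 0 0.082 0.152 -0.0095 -0.12 60",
)

```text
clock: 23.4
position: [0.6161, 0.0249, 0.0689]
tool_rot: [[0.999, 0.046, -0.001], [0.046, -0.999, 0.0], [-0.001, -0.0, -1.0]]
force: [-0.9, -0.7, -0.4]
width: 0.0607
grasp_force: 65.1
```

Run:
```python
from h import *
np.set_printoptions(suppress=True,precision=4)
s=manip.get_state();print(s["position"],s["tool_rot"][:,1],s["force"],s["width"])
```

```text
[0.6161 0.0249 0.0689] [ 0.0458 -0.999  -0.0001] [-0.9373 -0.681  -0.3823] 0.060741175686413566
```

>>> step_arm(
  series="0 0 0 0.001 0 -0.004 60;0 0 0 0.001 0 -0.0065 60;0 0 0 0.001 0 -0.008 60;0 0 0 0.001 0 -0.008 80;0 0 0 0.001 0 -0.008 100;0 0 0 0.001 0 -0.008 100;0 0 0 0.001 0 -0.008 100;0 0 0 0.001 0 0.04 100;0 0 0 0.001 0 0.09 100;0 0 0 0.001 0 0.135 100",
)

```text
clock: 24.4
position: [0.6173, 0.0249, 0.2061]
tool_rot: [[0.999, 0.046, 0.0], [0.046, -0.999, 0.0], [0.0, -0.0, -1.0]]
force: [1.4, -0.3, -0.0]
width: 0.0856
grasp_force: 0.0
```

Run:
```python
from h import *
np.set_printoptions(suppress=True,precision=4)
s=manip.get_state();print(s["position"],s["tool_rot"][:,1],s["force"],s["width"])
c=calibration("wrist");capture("wrist")
for q,z in(("tin1",.062),("trivet2",.012)):
  for m in nets.masks_of(q,"wrist")[:3]: print(q,round(m["confidence"],2),m["centre"],rect("wrist",m["pixels"],z,c))
```

```text
[0.6173 0.0249 0.2061] [ 0.0458 -0.999  -0.    ] [ 1.4334 -0.2738 -0.0057] 0.08556085315928778
tin1 0.85 [417.0, 197.8] [624.7 -98.6 102.9  69.3   8.1]
tin1 0.84 [267.8, 328.1] [489.7  33.7  65.1  61.9  87.3]
tin1 0.83 [282.0, 204.1] [615.5  25.9 102.3  62.4   2.4]
trivet2 0.85 [273.7, 144.7] [619.3  27.1 123.9  85.8   2.7]
trivet2 0.83 [494.1, 211.8] [ 607.6 -228.4  124.9   95.6    4.3]
trivet2 0.78 [377.5, 166.3] [627.8 -98.2 125.9  88.    7.3]
```

>>> step_arm(
  series="0 0 -0.05 -0.04 0.003 0.01 100;0 0 -0.082 -0.085 0.006 0.01 100;0 0 -0.082 -0.13 0.0095 0 100;0 0 -0.082 -0.154 0.0095 -0.02 100;0 0 -0.082 -0.154 0.0095 -0.06 100;0 0 -0.082 -0.154 0.0095 -0.09 100;0 0 -0.082 -0.154 0.0095 -0.09 100",
)

```text
clock: 25.25
position: [0.4574, 0.0348, 0.1087]
tool_rot: [[0.999, -0.036, -0.013], [-0.036, -0.999, 0.001], [-0.013, -0.001, -1.0]]
force: [-0.9, 0.2, -0.1]
width: 0.0855
grasp_force: 0.0
```

Run:
```python
from h import *
np.set_printoptions(suppress=True,precision=4)
s=manip.get_state();print(s["position"],s["tool_rot"][:,1],s["force"],s["width"])
c=calibration("wrist");capture("wrist")
for q,z in(("tin1",.07),):
  for m in nets.masks_of(q,"wrist")[:3]: print(q,round(m["confidence"],2),m["centre"],rect("wrist",m["pixels"],z,c))
```

```text
[0.4574 0.0348 0.1087] [-0.0363 -0.9993 -0.0005] [-0.9016  0.1618 -0.0713] 0.08550999781604485
tin1 0.97 [493.0, 27.8] [584.9 -92.1  77.7  36.9 -76.9]
tin1 0.92 [280.4, 231.4] [463.2  34.5 102.9  63.5  -2.1]
tin1 0.65 [292.9, 28.3] [573.   24.6  60.8  32.8  88.8]
```

>>> step_arm(
  series="0 0 0 0 0 -0.02 100;0 0 0 0 0 -0.04 100;0 0 0 0 0 -0.0495 100;0 0 0 0 0 -0.0495 100;0 0 0 0 0 -0.0495 100;0 0 0 0 0 -0.0495 60;0 0 0 0 0 -0.0495 60;0 0 0 0 0 -0.0495 60;0 0 0 0 0 -0.0495 60;0 0 0 0 0 -0.0495 60",
  squeeze=80,
)

```text
clock: 26.35
position: [0.4644, 0.0338, 0.0665]
tool_rot: [[0.999, -0.036, 0.002], [-0.036, -0.999, -0.001], [0.002, 0.001, -1.0]]
force: [-0.9, -1.4, 6.4]
width: 0.0606
grasp_force: 91.2
```

>>> step_arm(
  series="0 0 0 0 0 0.004 60;0 0 0 0 0 0.008 60;0 0 0 0 0 0.013 60;0 0 0 0 0 0.02 60;0 0 0 0 0 0.03 60;0 0 0 0 0 0.045 60;0 0 0 0 0 0.065 60;0 0 0 0 0 0.09 60;0 0 0 0 0 0.12 60;0 0 0 0 0 0.13 60",
)

```text
clock: 27.35
position: [0.4656, 0.0343, 0.1989]
tool_rot: [[0.999, -0.036, 0.007], [-0.036, -0.999, -0.0], [0.007, 0.0, -1.0]]
force: [1.0, -1.2, -1.1]
width: 0.0602
grasp_force: 95.3
```

Run:
```python
from h import *
np.set_printoptions(suppress=True,precision=4)
s=manip.get_state();print(s["position"],s["tool_rot"][:,1],s["force"],s["width"],s["grasp_force"])
c=calibration("wrist");capture("wrist");capture("scene")
for m in nets.masks_of("tin1","wrist"): print(round(m["confidence"],2),m["centre"],rect("wrist",m["pixels"],s["position"][2]+.001,c))
for m in nets.masks_of("tin1","scene"): print(m["confidence"],m["centre"],m["pixels"].sum(),np.ptp(np.argwhere(m["pixels"]),axis=0))
```

```text
[0.4656 0.0343 0.1989] [-0.0361 -0.9993  0.0002] [ 0.9724 -1.1501 -1.0791] 0.060150506505897185 95.33345103263855
0.96 [291.3, 43.5] [565.4  28.9  36.8  29.7   2.2]
0.84 [280.8, 258.1] [473.   34.5  87.   64.1  -2. ]
0.55 [432.7, 40.0] [569.2 -28.7  35.4  33.5   8.4]
0.85 [282.9, 134.5] 1203 [38 54]
0.8 [118.1, 259.9] 1829 [51 65]
0.76 [325.1, 218.3] 1524 [43 54]
0.57 [288.0, 245.0] 1856 [48 60]
```

>>> step_arm(
  series="0 0 0.03 0.02 -0.038 0.005 60;0 0 0.06 0.041 -0.077 0.005 60;0 0 0.09 0.061 -0.115 0.005 60;0 0 0.107 0.082 -0.154 0.005 60;0 0 0.107 0.102 -0.192 0.005 60;0 0 0.107 0.122 -0.23 0 60;0 0 0.107 0.142 -0.268 0 60;0 0 0.107 0.142 -0.268 -0.04 60;0 0 0.107 0.142 -0.268 -0.085 60;0 0 0.107 0.142 -0.268 -0.115 60",
)

```text
clock: 28.55
position: [0.6018, -0.2325, 0.0734]
tool_rot: [[0.998, 0.07, -0.008], [0.07, -0.998, 0.004], [-0.008, -0.005, -1.0]]
force: [0.4, 0.4, -1.3]
width: 0.0603
grasp_force: 95.4
```

>>> step_arm(
  series="0 0 0 0 0 -0.01 60;0 0 0 0 0 -0.015 60;0 0 0 0 0 -0.015 60;0 0 0 0 0 -0.015 60",
)

```text
clock: 28.95
position: [0.6068, -0.2343, 0.0669]
tool_rot: [[0.997, 0.071, 0.003], [0.071, -0.997, -0.002], [0.003, 0.002, -1.0]]
force: [0.2, 0.1, -1.2]
width: 0.0602
grasp_force: 95.3
```

Run:
```python
from h import *
np.set_printoptions(suppress=True,precision=4)
s=manip.get_state();print(s["position"],s["tool_rot"][:,1],s["force"],s["width"])
c=calibration("wrist");capture("wrist")
for q,z in(("tin1",s["position"][2]+.0035),("trivet2",.012)):
  for m in nets.masks_of(q,"wrist")[:3]: print(q,round(m["confidence"],2),m["centre"],rect("wrist",m["pixels"],z,c))
```

```text
[ 0.6068 -0.2343  0.0669] [ 0.071  -0.9975  0.0019] [ 0.1802  0.1137 -1.1748] 0.06018394910834676
tin1 0.85 [54.3, 218.2] [ 629.  -120.9   93.3   76.3    7.2]
tin1 0.71 [280.3, 259.2] [ 615.5 -233.    85.3   63.1    3.9]
tin1 0.41 [441.9, 402.1] [ 540.8 -328.7    9.8    2.8   36.5]
trivet2 0.91 [280.6, 158.6] [ 658.6 -231.3   84.2   22.3  -87.1]
trivet2 0.69 [118.3, 175.1] [ 628.2 -107.   122.1   90.6    8. ]
trivet2 0.58 [463.6, 255.3] [ 589.7 -355.6  107.4   89.8    7.4]
```

>>> step_arm(
  series="0 0 0 0 0 -0.004 60;0 0 0 0 0 -0.007 60;0 0 0 0 0 -0.0095 60;0 0 0 0 0 -0.0095 60;0 0 0 0 0 -0.0095 80;0 0 0 0 0 -0.0095 100;0 0 0 0 0 -0.0095 100;0 0 0 0 0 -0.0095 100;0 0 0 0 0 0.04 100;0 0 0 0 0 0.09 100",
)

```text
clock: 30.1
position: [0.603, -0.2325, 0.1522]
tool_rot: [[0.997, 0.071, -0.007], [0.071, -0.997, 0.003], [-0.006, -0.004, -1.0]]
force: [0.8, -0.5, 1.1]
width: 0.0855
grasp_force: 0.0
```

Run:
```python
from h import *
np.set_printoptions(suppress=True,precision=4)
s=manip.get_state();print(s["position"],s["tool_rot"][:,1],s["force"],s["width"])
c=calibration("wrist");capture("wrist")
for q,z in(("tin1",.062),("trivet2",.012)):
  for m in nets.masks_of(q,"wrist")[:3]: print(q,round(m["confidence"],2),m["centre"],rect("wrist",m["pixels"],z,c))
```

```text
[ 0.603  -0.2325  0.1522] [ 0.0707 -0.9975 -0.0039] [ 0.8283 -0.4763  1.0503] 0.0854916772688814
tin1 0.9 [115.9, 178.1] [ 624.8 -106.9  101.5   72.5    7.2]
tin1 0.89 [427.5, 390.4] [ 443.1 -387.3   59.7   15.9   12. ]
tin1 0.72 [22.0, 191.2] [611.9  -7.5 110.6  67.2 -11.1]
trivet2 0.93 [294.2, 143.7] [ 607.5 -234.4  124.3   86.1    3.7]
trivet2 0.85 [425.2, 225.5] [ 579.3 -357.7  128.    89.5    7.4]
trivet2 0.64 [166.0, 153.7] [ 628.2 -107.2  125.3   87.8    9.8]
```

>>> step_arm(
  series="0 0 0 0 0 0.04 100;0 0 0.05 -0.04 -0.03 0.04 100;0 0 0.1 -0.08 -0.06 0.04 100;0 0 0.122 -0.12 -0.09 0.04 100;0 0 0.122 -0.155 -0.117 0.03 100;0 0 0.122 -0.167 -0.1265 0.01 100;0 0 0.122 -0.167 -0.1265 0 100;0 0 0.122 -0.167 -0.1265 0 100;0 0 0.122 -0.167 -0.1265 0 100",
)

```text
clock: 31.15
position: [0.439, -0.3592, 0.1542]
tool_rot: [[0.981, 0.193, -0.0], [0.193, -0.981, 0.001], [-0.0, -0.001, -1.0]]
force: [-0.2, 0.5, 0.5]
width: 0.0858
grasp_force: 0.0
```

Run:
```python
from h import *
np.set_printoptions(suppress=True,precision=4)
s=manip.get_state();print(s["position"],s["tool_rot"][:,1],s["force"],s["width"])
c=calibration("wrist");capture("wrist")
for q,z in(("tin1",.07),("trivet1",.012)):
  for m in nets.masks_of(q,"wrist")[:3]: print(q,round(m["confidence"],2),m["centre"],rect("wrist",m["pixels"],z,c))
```

```text
[ 0.439  -0.3592  0.1542] [ 0.1927 -0.9813 -0.0013] [-0.1958  0.5166  0.4628] 0.08581156705173344
tin1 0.93 [29.3, 8.2] [ 572.5 -130.    90.7   23.5   83.8]
tin1 0.62 [284.3, 218.2] [ 441.5 -359.9  102.4   63.3   11.5]
tin1 0.58 [149.2, 19.5] [ 562.  -243.5   68.2   32.5  -89. ]
trivet1 0.7 [198.4, 46.5] [ 569.7 -240.1   88.6   57.6  -85.9]
trivet1 0.64 [2.3, 31.7] [570.7 -28.4  33.1  12.6  18.7]
trivet1 0.64 [69.6, 24.8] [ 579.7 -115.1   93.6   37.4  -82. ]
```

Tin4 is at (441.5,-359.9), yaw 11.5°, with the rim size as expected.

>>> step_arm(
  series="0 0 0.007 0.002 -0.001 -0.03 100;0 0 0.007 0.002 -0.001 -0.06 100;0 0 0.007 0.002 -0.001 -0.08 100;0 0 0.007 0.002 -0.001 -0.088 100;0 0 0.007 0.002 -0.001 -0.088 100;0 0 0.007 0.002 -0.001 -0.088 60;0 0 0.007 0.002 -0.001 -0.088 60;0 0 0.007 0.002 -0.001 -0.088 60;0 0 0.007 0.002 -0.001 -0.088 60;0 0 0.007 0.002 -0.001 -0.088 60",
)

```text
clock: 32.3
position: [0.4413, -0.361, 0.0692]
tool_rot: [[0.98, 0.198, 0.002], [0.198, -0.98, 0.0], [0.002, 0.0, -1.0]]
force: [-0.3, 4.2, 5.8]
width: 0.0602
grasp_force: 95.4
```

>>> step_arm(
  series="0 0 0 0 0 0.004 60;0 0 0 0 0 0.008 60;0 0 0 0 0 0.013 60;0 0 0 0 0 0.02 60;0 0 0 0 0 0.03 60;0 0 0 0 0 0.045 60;0 0 0 0 0 0.065 60;0 0 0 0 0 0.09 60;0 0 0 0 0 0.11 60;0 0 0 0 0 0.11 60",
)

```text
clock: 33.3
position: [0.4425, -0.3634, 0.1819]
tool_rot: [[0.98, 0.199, 0.006], [0.199, -0.98, -0.007], [0.005, 0.008, -1.0]]
force: [0.7, 0.1, -0.8]
width: 0.0601
grasp_force: 94.7
```

Run:
```python
from h import *
np.set_printoptions(suppress=True,precision=4)
s=manip.get_state();print(s["position"],s["tool_rot"][:,1],s["force"],s["width"],s["grasp_force"])
c=calibration("wrist");capture("wrist")
for q,z in (("tin1",s["position"][2]+.002),("trivet1",.012)):
  for m in nets.masks_of(q,"wrist"): print(q,round(m["confidence"],2),m["centre"],rect("wrist",m["pixels"],z,c))
```

```text
[ 0.4425 -0.3634  0.1819] [ 0.1985 -0.9801  0.0078] [ 0.6586  0.0552 -0.7602] 0.06011239007453635 94.65837836265564
tin1 0.89 [45.5, 14.7] [ 545.3 -235.5   44.5   16.    85. ]
tin1 0.86 [280.6, 259.2] [ 451.1 -360.9   88.1   61.8   11.4]
tin1 0.85 [156.3, 25.5] [ 540.4 -294.5   34.4   22.3  -87.8]
trivet1 0.95 [308.3, 62.2] [ 575.1 -361.2  122.5   86.1    7.6]
trivet1 0.94 [82.1, 31.0] [ 585.5 -113.4   93.    49.4  -82.2]
trivet1 0.91 [202.3, 56.0] [ 576.8 -239.5   88.8   72.7  -86.1]
trivet1 0.71 [12.5, 31.1] [588.6  -9.7  74.7  33.6  18.2]
```

>>> step_arm(
  series="0 0 -0.03 0.04 0 0.005 60;0 0 -0.075 0.085 0.001 0.005 60;0 0 -0.075 0.12 0.0015 0 60;0 0 -0.075 0.136 0.0015 0 60;0 0 -0.075 0.136 0.0015 -0.03 60;0 0 -0.075 0.136 0.0015 -0.07 60;0 0 -0.075 0.136 0.0015 -0.098 60;0 0 -0.075 0.136 0.0015 -0.108 60;0 0 -0.075 0.136 0.0015 -0.108 60;0 0 -0.075 0.136 0.0015 -0.108 60",
)

```text
clock: 34.45
position: [0.5768, -0.3601, 0.0695]
tool_rot: [[0.992, 0.124, 0.001], [0.124, -0.992, -0.001], [0.001, 0.001, -1.0]]
force: [1.7, -0.2, -0.1]
width: 0.0601
grasp_force: 94.6
```

Run:
```python
from h import *
np.set_printoptions(suppress=True,precision=4)
s=manip.get_state();print(s["position"],s["tool_rot"][:,1],s["force"],s["width"])
c=calibration("wrist");capture("wrist")
for q,z in(("tin1",s["position"][2]+.001),("trivet2",.012)):
  for m in nets.masks_of(q,"wrist")[:3]: print(q,round(m["confidence"],2),m["centre"],rect("wrist",m["pixels"],z,c))
```

```text
[ 0.5768 -0.3601  0.0695] [ 0.1244 -0.9922  0.0007] [ 1.6595 -0.2035 -0.0566] 0.06007216327101536
tin1 0.94 [57.3, 186.2] [ 607.  -249.4   94.2   73.8    4.1]
tin1 0.86 [281.4, 258.0] [ 584.9 -358.3   88.9   62.5    7.2]
trivet2 0.89 [286.9, 150.6] [ 630.5 -355.1   84.6   21.9  -84.8]
trivet2 0.7 [1.3, 76.5] [ 673.6 -147.9   39.    11.3    9.4]
trivet2 0.63 [134.9, 155.9] [ 606.7 -239.3  122.2   89.5    4. ]
```

>>> step_arm(
  series="0 0 0 0 -0.001 -0.004 60;0 0 0 0 -0.001 -0.007 60;0 0 0 0 -0.001 -0.01 60;0 0 0 0 -0.001 -0.01 60;0 0 0 0 -0.001 -0.01 80;0 0 0 0 -0.001 -0.01 100;0 0 0 0 -0.001 -0.01 100;0 0 0 0 -0.001 -0.01 100;0 0 0 0 -0.001 0.04 100;0 0 0 0 -0.001 0.09 100",
)

```text
clock: 35.6
position: [0.5743, -0.3591, 0.1561]
tool_rot: [[0.992, 0.124, -0.006], [0.124, -0.992, 0.005], [-0.005, -0.005, -1.0]]
force: [0.9, -1.3, 0.0]
width: 0.0855
grasp_force: 0.0
```

>>> step_arm(
  series="0 0 0 -0.02 -0.02 0.05 100;0 0 0 -0.05 -0.05 0.1 100;0 0 0 -0.08 -0.08 0.12 100;0 0 0 -0.11 -0.11 0.12 100;0 0 0 -0.15 -0.14 0.12 100;0 0 0 -0.19 -0.16 0.12 100;0 0 0 -0.19 -0.16 0.12 100;0 0 0 -0.19 -0.16 0.12 100",
)

```text
clock: 36.4
position: [0.385, -0.5213, 0.2785]
tool_rot: [[0.993, 0.121, 0.0], [0.121, -0.993, 0.001], [0.0, -0.001, -1.0]]
force: [-0.5, -0.2, -0.5]
width: 0.0854
grasp_force: 0.0
```

Run:
```python
from h import *
np.set_printoptions(suppress=True,precision=4)
s=manip.get_state();print(s["position"],s["force"])
c=calibration("top");im=capture("top")
for q,z in(("tin1",.062),("trivet2",.012),("mat",.003),("scraper",.025)):
  for m in nets.masks_of(q,"top")[:5]: print(q,round(m["confidence"],2),m["centre"],rect("top",m["pixels"],z,c))
cv2.imwrite("pics/end.png",cv2.resize(im[110:310,80:450],None,fx=2.16,fy=2.16,interpolation=cv2.INTER_CUBIC))
```

```text
[ 0.385  -0.5213  0.2785] [-0.4822 -0.2215 -0.4518]
tin1 0.95 [264.8, 181.3] [609.9  26.2 104.   64.7   2.2]
tin1 0.88 [363.4, 180.6] [ 601.7 -231.7  102.4   66.6    3.9]
tin1 0.86 [410.7, 187.4] [ 575.5 -359.1   97.6   68.1    8.3]
tin1 0.62 [315.0, 171.8] [ 621.7 -103.1  102.1   66.1    7.4]
trivet2 0.95 [304.1, 180.7] [ 624.1 -101.7  126.3   87.6    7.7]
trivet2 0.94 [279.1, 180.8] [613.4  26.3 117.6  89.   -0.9]
trivet2 0.82 [395.8, 197.3] [ 574.1 -358.2  125.1   87.7    7.6]
trivet2 0.74 [350.7, 185.4] [ 604.5 -232.1  127.9   86.     3.8]
mat 0.85 [322.5, 232.0] [ 455.4 -106.   142.6   76.2    1.6]
```

View pics/end.png

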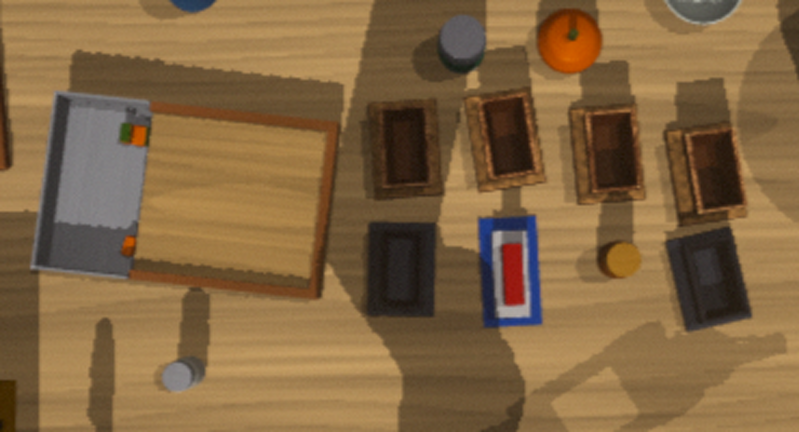

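The final view shows four tins, one on each trivet, and both caddies empty. The scraper stands centred on its mat and the board is clear, with the chips in the tray at px (133,134) and (129,244). The bystanders haven't moved.

```bash
python3 -c "
from plant import workorder
print(workorder.sign_off())"
```

```text
the job is handed in; nothing more can be done
None
```

I handed the job in after about 36 s of robot time: all three squash offcuts are in the scrap tray, the scraper stands upright about 2.5 mm from the middle of its mat, and each of the four tins sits on its own trivet, centred to within about 4 mm by my camera measurements; sign-off returned no verdict.

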